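# Put the pottery eggs away in the flat

## Robot

A 6-joint arm with a two-finger parallel gripper is mounted at the origin on the work surface. World frame = base frame: x ahead of the robot, y to its left, z up, the work surface at z = 0. Lengths are in m, angles in degrees, forces in N, time in s.
With the tool pointing down it reaches from about 0.375 to 0.75 m from the base axis. Payload 9 kg.
Tool frame: the origin (TCP) lies where the fingers leave the gripper's body, on its centre line; the fingertips stand 73 mm ahead of it and the grasp point (between the pads) lies 54 mm ahead of it (robot.tip_reach is the distance from the TCP to the fingertips, in m); z points along the fingers, y is the direction in which the jaws open and shut (so a half turn about z gives the same grasp; the last joint's range is limited). The gripper opens to 85 mm and grips with 20 to 120 N. Pads are 22 mm wide; open, the fingers measure 114 mm over their backs; the gripper's body (76 mm by 85 mm) begins 54 mm behind the grasp point. The pads swing forward as they close: fully open they stand 13 mm farther back than shut.
Start: joints at [-86.328, 5.964, 5.575, 89.605, 0, 77.527], TCP at [0.167, -0.576, 0.304] pointing down, gripper open.
Joint ranges: [-171.21, 171.21], [-48.23, 106.86], [-62.78, 66.21], [-105.2, 120.99], [-86.42, 89.51], [-180, 180]. Speed limits (degrees/s): [127.2, 127.2, 147.25, 180, 180, 180].

## Interface

Orientations are given as [roll, pitch, yaw] about the fixed x, y, z axes, in that order (R = Rz(yaw) Ry(pitch) Rx(roll)).
In Python, from plant import robot gives the robot as it stands. Calls block until the motion is done:
- robot.move_pose(position, orientation): joint-space move of the TCP to a pose.
- robot.line_to(position, vel=0.15, rotation=None, guard=None): straight line of the TCP; rotation=None keeps the orientation; vel is the mean speed in m/s. With guard (N) it stops when the force on the tool has changed by that much, and returns True; else False.
- robot.goto_joints(angles): joint-space move.
- robot.set_gripper(opening): finger opening in m; the grip force is fixed at half the most; returns when the fingers have stopped.
- robot.pause(seconds).
- robot.ik(position, orientation): joint angles nearest the present ones, or None.
- robot.observe(): the state.
- robot.grab_frame(name): name is "side" or "top" or "wrist"; returns the picture (420x560x3 uint8, blue, green, red); there is no depth.
- robot.get_calibration(name): a dict with "vertical_fov" (degrees; the focal length in pixels is half the picture's height over the tangent of half this angle, whatever the lens; pixels are square), "cx", "cy" (the principal point, pixels), "rvec" (rotation vector, rad) and "tvec" (3), from world to camera coordinates, as OpenCV has them. Camera axes: x right, y down, z forward; pixel columns grow to the right and rows downward; lengths in m; the calibration is good to about 2 mm. A picture is of the moment at which its call begins: read the wrist's pose just before it. get_calibration takes no time and is no camera call; for the wrist camera it gives the pose at the moment of the call.
A pose or a line that the arm cannot do raises robot.IKError and nothing moves.
- robot.job_done(): hands the job in, once; it reports no verdict.
The state is a dict: "time": time; "q": joint angles; "qvel": joint speeds; "joint_torque": joint torques, N m; "tool_pos": TCP position; "tcp_rot": TCP orientation; "ft_force": force on the tool from outside, world axes, zero at the start; "torque": the same for the moment, N m; "gripper_width": finger opening in m.
Only numpy, scipy, OpenCV 4.12 (cv2) and the standard library are available. Lean on these libraries where they do the work, as an engineer would, in place of code of your own. Each camera call takes 0.05 s, during which the arm holds its last target.

## Task

Put the pottery eggs away: lay each of the three well-shaped eggs in the middle of the seat of its own size in the white flat (largest egg on the largest seat, and so on), lengthwise along the seat. The ball-round one in the flat does not belong there: set it in the middle of the top of the brown egg cup, which also frees its seat. Leave the long narrow egg where it lies on the table, and set every egg down gently, without dropping it.

Things in the scene. Friction and masses are not known exactly. Their poses are not given: they have to be found in the camera images.
- egg_large_center (a point): the large of the three well-shaped cream pottery eggs: lies on its side on the table on a small flat foot; 70 mm long, 54 mm thick, foot 34 x 24 mm, about 120 g. Point: its centre, 27.5 mm above its underside. x runs along its length to the pointed end, y across (grasp across y), z up.
- egg_middle_center (a point): the middle of the three well-shaped cream pottery eggs: lies on its side on the table on a small flat foot; 57 mm long, 43 mm thick, foot 28 x 19 mm, about 80 g. Point: its centre, 22.0 mm above its underside. x runs along its length to the pointed end, y across (grasp across y), z up.
- egg_small_center (a point): the small of the three well-shaped cream pottery eggs: lies on its side on the table on a small flat foot; 45 mm long, 33 mm thick, foot 22 x 15 mm, about 50 g. Point: its centre, 17.0 mm above its underside. x runs along its length to the pointed end, y across (grasp across y), z up.
- egg_ball_center (a point): the ball-round cream pottery egg, 44 mm across, small flat foot 19 x 19 mm, about 70 g; at the start it sits on the middle-sized seat of the white flat. Point: its centre, 22.5 mm above its underside; z up.
- egg_long_center (a point): the long narrow cream pottery egg lying on its side on the table, 74 mm long, 31 mm thick, to be left where it is. Point: its centre, 16 mm above its underside; x along its length, z up.
- seat_large: the large of the three grey rectangular seats in the white flat, 86 x 66 mm outside (x by y), fixed. Origin: centre of its underside, 4 mm above the table. Its flat upper face is 8 mm above the origin, with a white lip 2 mm wide and 2.5 mm high round its edge; x along its length, z up. An egg lies with its foot on the upper face.
- seat_middle: the middle of the three grey rectangular seats in the white flat, 70 x 54 mm outside (x by y), fixed. Origin: centre of its underside, 4 mm above the table. Its flat upper face is 8 mm above the origin, with a white lip 2 mm wide and 2.5 mm high round its edge; x along its length, z up. An egg lies with its foot on the upper face.
- seat_small: the small of the three grey rectangular seats in the white flat, 56 x 42 mm outside (x by y), fixed. Origin: centre of its underside, 4 mm above the table. Its flat upper face is 8 mm above the origin, with a white lip 2 mm wide and 2.5 mm high round its edge; x along its length, z up. An egg lies with its foot on the upper face.
- cup: pale brown footed egg cup with a wide shallow top, fixed, 68 mm across and 38.5 mm high. Origin: centre of its underside on the table. The flat face in its top is 36 mm above the origin and 62 mm across, with a lip 2.5 mm high; z up.
- flat: white plastic egg flat, a shallow tray 300 x 100 x 12 mm, fixed, carrying the three seats in a row at 95 mm spacing along its length, in any order. Origin: centre of its underside on the table; x along its length, z up.
Not all that is in view belongs to the job. What is shaped like the cup but orange or yellow is not meant.

How it is judged:
By the outcome, as a careful person would: the job done as asked, in the order asked, and still so for the second after the job is handed in, with the robot touching nothing.
It also fails if it takes over 104 s, if anything falls off the work surface, if the arm or the gripper's body presses on something with over 40 N, if the wrist force passes 120 N, or if a joint passes its speed limit or range.

## Working session

There is one attempt and no reset: what is moved stays moved. The work goes in short steps, each a Python script; the robot and the scene stay as the last script left them, time stands still between calls to the robot, and variables do not carry over. Pictures are saved under pics/ and viewed, and the job is handed in when it is done.

```bash
ls; mkdir -p pics
python3 - <<'E'
from plant import robot
import cv2
for n in ("top","side","wrist"):
    c=robot.get_calibration(n); print(n,c)
    cv2.imwrite(f"pics/{n}0.png",robot.grab_frame(n))
print(robot.observe())
E
```

```text
pics
top {'vertical_fov': 50.815814293411, 'cx': 276.94867838373926, 'cy': 204.6032726811394, 'rvec': array([ 2.17770336, -2.11779589,  0.10771546]), 'tvec': array([0.09836458, 0.50071629, 0.95979137])}
side {'vertical_fov': 48.21010323194914, 'cx': 277.34753828696984, 'cy': 214.6109577310492, 'rvec': array([ 0.36086513, -2.56438525,  1.5445612 ]), 'tvec': array([0.51576943, 0.07972472, 1.00363671])}
wrist {'vertical_fov': 62.57760242732028, 'cx': 280.0440362703105, 'cy': 208.14050439755482, 'rvec': array([-2.31049059,  1.73795848,  0.26398139]), 'tvec': array([-0.59790159, -0.03718148,  0.38009471])}
{'time': 0.15, 'q': array([-8.63273880e+01,  5.99336559e+00,  5.53775514e+00,  8.96066750e+01,
        2.85882065e-04,  7.75270489e+01]), 'qvel': array([ 0.00700794, -0.05335448,  0.11697828, -0.00646628, -0.05065273,
        0.03504558]), 'joint_torque': array([ 2.36140499e-03, -5.57358098e+01,  5.04005706e+01,  1.25579245e-02,
       -2.68821386e-04,  4.97571307e-06]), 'tool_pos': array([ 0.16684833, -0.57613553,  0.30327872]), 'tcp_rot': array([-1.79939246e+02, -1.37314530e-02,  1.61455557e+01]), 'ft_force': array([ 0.38517947,  1.23894048, -0.02002041]), 'torque': array([ 0.01558353, -0.01201535,  0.02692634]), 'gripper_width': 0.08533551517736804}
```

View pics/top0.png

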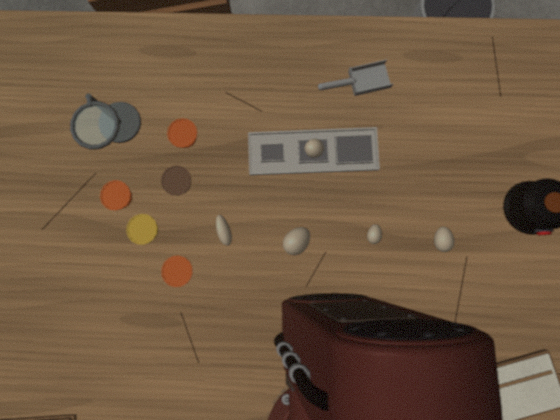

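View pics/side0.png

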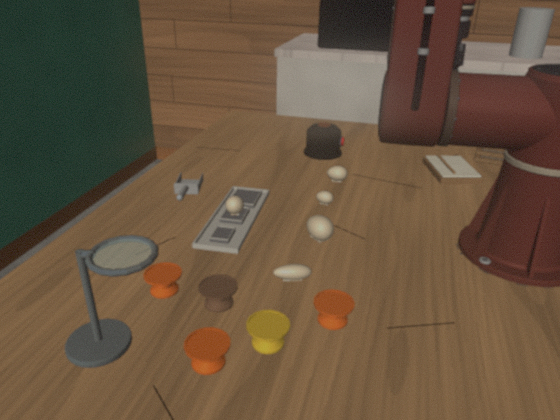

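View pics/wrist0.png

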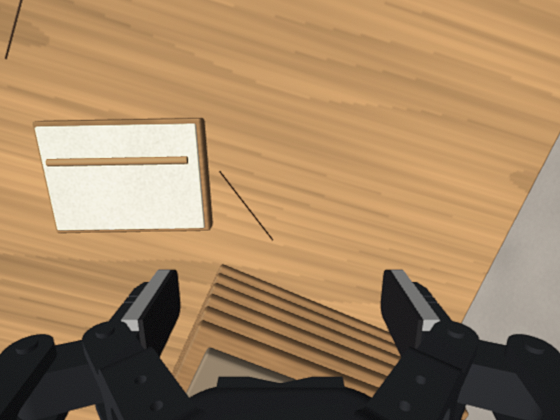

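The top view shows the flat at about (313,150), with the ball on its middle seat, the small seat at (272,153) and the large seat at (354,150). The eggs are long (223,230), large (296,241), small (374,234) and middle (444,239). The brown cup is at (176,181), and a magnifier stand is at (95,125). I'll get rough coordinates from this, then refine with the wrist camera.

```bash
cat > h.py <<'E'
import numpy as np, cv2
from plant import robot
from scipy.spatial.transform import Rotation as Rn
def cam(n,c=None):
    c=c or robot.get_calibration(n)
    f=210/np.tan(np.radians(c["vertical_fov"]/2))
    R=cv2.Rodrigues(np.array(c["rvec"],float))[0]
    return f,c["cx"],c["cy"],R,np.array(c["tvec"],float)
def ray(C,uv):
    f,cx,cy,R,t=C
    d=R.T@np.array([(uv[0]-cx)/f,(uv[1]-cy)/f,1]); o=-R.T@t
    return o,d/np.linalg.norm(d)
def onplane(C,uv,z):
    o,d=ray(C,uv); return o+d*(z-o[2])/d[2]
def proj(C,p):
    f,cx,cy,R,t=C; q=R@np.asarray(p)+t; return np.array([cx+f*q[0]/q[2],cy+f*q[1]/q[2]])
def tri(rays):
    A=np.zeros((3,3));b=np.zeros(3)
    for o,d in rays:
        P=np.eye(3)-np.outer(d,d);A+=P;b+=P@o
    x=np.linalg.solve(A,b)
    return x,[np.linalg.norm((np.eye(3)-np.outer(d,d))@(x-o)) for o,d in rays]
E
python3 - <<'E'
from h import *
T=cam("top");S=cam("side")
print("f",T[0],"o",ray(T,(0,0))[0],ray(S,(0,0))[0])
for n,t,s in [("long",(223,230),(292,272)),("large",(296,241),(320,227)),("small",(374,234),(325,198)),("mid",(444,239),(337,173)),("ball",(313,148),(234,204)),("cup",(176,181),(218,287)),
 ("seatS",(272,153),(223,234)),("seatL",(354,150),(247,198))]:
    x,r=tri([ray(T,t),ray(S,s)]); print(n,x.round(3),np.round(r,4),onplane(T,t,.02).round(3))
C=robot.get_calibration("wrist");W=cam("wrist");o=robot.observe()
R=Rn.from_euler("xyz",o["tcp_rot"],degrees=True).as_matrix()
print("wristcam in tcp",R.T@(ray(W,(0,0))[0]-o["tool_pos"]),"\n",R.T@W[3].T)
img=cv2.imread("pics/top0.png")[90:290,60:480]
cv2.imwrite("pics/topc.png",cv2.resize(img,None,fx=1.9,fy=1.9,interpolation=cv2.INTER_CUBIC))
E
```

```text
f 442.1014994787446 o [0.37721225 0.08878538 1.01558847] [0.2778794  0.95791743 0.53370219]
long [0.44  0.234 0.016] [0.0016 0.0016] [0.438 0.233 0.02 ]
large [0.419 0.068 0.028] [0.0011 0.0011] [0.418 0.067 0.02 ]
small [ 0.44  -0.108  0.014] [0.0005 0.0005] [ 0.439 -0.107  0.02 ]
mid [ 0.433 -0.262  0.022] [0.0014 0.0014] [ 0.432 -0.262  0.02 ]
ball [0.63  0.035 0.037] [0.0017 0.0017] [0.633 0.033 0.02 ]
cup [0.547 0.342 0.035] [0.0017 0.0017] [0.548 0.346 0.02 ]
seatS [0.623 0.128 0.009] [0.0014 0.0014] [0.619 0.127 0.02 ]
seatL [ 0.633 -0.063  0.007] [0.0001 0.0001] [ 0.63  -0.061  0.02 ]
wristcam in tcp [ 0.07605043 -0.0013884  -0.07014406] 
 [[-1.01552320e-03 -9.55333961e-01 -2.95526634e-01]
 [ 9.99999482e-01 -9.48666633e-04 -3.69608716e-04]
 [ 7.27435027e-05 -2.95526856e-01  9.55334429e-01]]
```

View pics/topc.png

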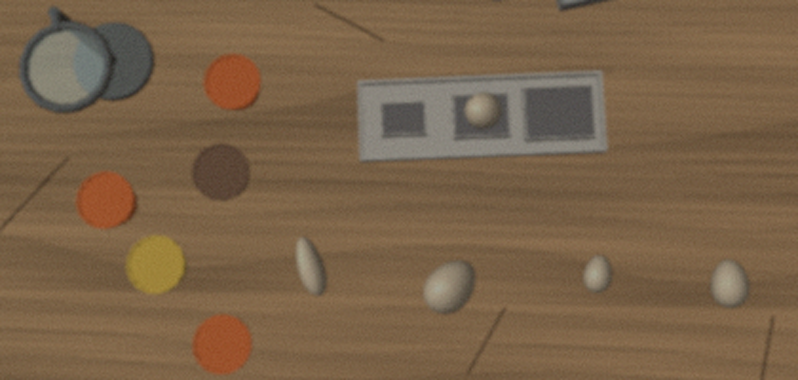

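Both views agree to within 2 mm, and the heights match the text. Next I'll take two wrist views over the flat and cup, then two over the eggs.

```bash
python3 - <<'E'
from h import *
import pickle
print(robot.tip_reach)
V={}
for i,p in enumerate([[.38,-.20,.30],[.40,0,.30],[.57,.06,.30],[.56,.20,.30]]):
    try: robot.move_pose(p,[180,0,180])
    except robot.IKError as e: print("IK",p,e); continue
    robot.pause(.15)
    c=robot.get_calibration("wrist"); im=robot.grab_frame("wrist"); V[i]=(c,im)
    cv2.imwrite(f"pics/w1_{i}.png",im); o=robot.observe(); print(i,o["time"],o["tool_pos"],o["q"].round(1))
pickle.dump(V,open("v1.pkl","wb"))
E
python3 -c "
import cv2,numpy as np
a=[cv2.imread(f'pics/w1_{i}.png') for i in range(4)]
cv2.imwrite('pics/m1.png',cv2.resize(np.vstack([np.hstack(a[:2]),np.hstack(a[2:])]),(800,600)))"
```

```text
0.0726
0 2.2083 [ 0.37992689 -0.20037674  0.29997223] [-45.4 -24.3 -22.2  92.1  -0.  -45.3]
1 3.225 [ 0.40012603 -0.00118914  0.29986727] [-19.1 -29.9 -26.2  93.7  -0.  -18.9]
2 4.1833 [0.56949434 0.05936194 0.30081426] [-7.1  1.1  0.2 89.  -0.  -7.1]
3 5.0 [0.56023449 0.19888607 0.3001185 ] [ 7.   4.9  4.1 89.1 -0.   7.1]
```

View pics/m1.png

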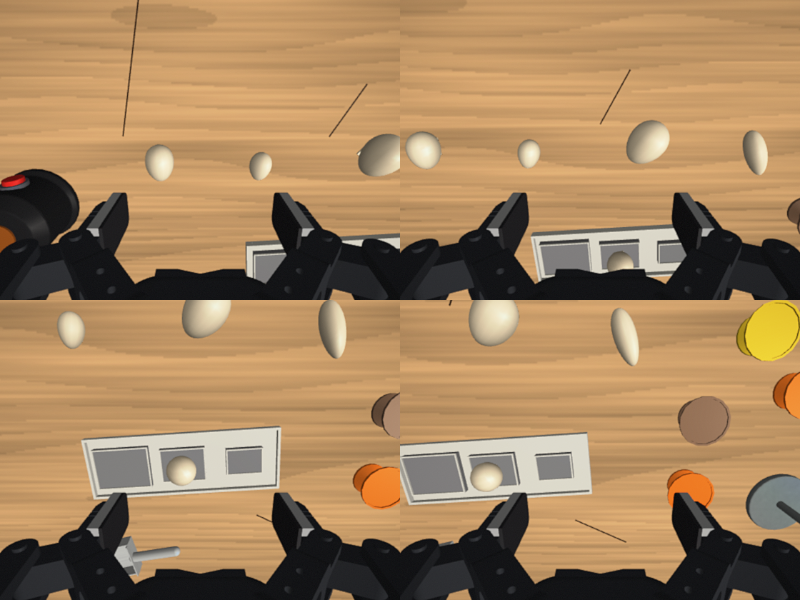

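The eggs show up clear of everything in views 0 and 1, while the flat and cup show in views 2 and 3. Image up points toward the base. Now I'll segment them.

Run:
```python
from h import *
import pickle
V=pickle.load(open("v1.pkl","rb"))
for i in V:
    im=V[i][1]; hsv=cv2.cvtColor(cv2.GaussianBlur(im,(3,3),0),cv2.COLOR_BGR2HSV)
    out=im.copy()
    # cream
    b,g,r=[im[...,k].astype(float) for k in range(3)]
    ratio=(r-b)/(r+1)
    if i==0: print("wood",hsv[30,400],ratio[30,400],"egg",hsv[228,223],ratio[228,223],hsv[240,213],ratio[240,213],ratio[245,215])
    m=((ratio<.36)&(ratio>.12)&(r>60)).astype(np.uint8)*255
    m=cv2.morphologyEx(m,cv2.MORPH_OPEN,np.ones((3,3)))
    cs,_=cv2.findContours(m,cv2.RETR_EXTERNAL,cv2.CHAIN_APPROX_NONE)
    for c in cs:
        a=cv2.contourArea(c)
        if a<400: continue
        e=cv2.fitEllipse(c); M=cv2.moments(c)
        print(i,"cream",int(a),np.round(e[0],1),np.round(e[1],1),round(e[2],1),"solid",round(a/cv2.contourArea(cv2.convexHull(c)),3))
        cv2.drawContours(out,[c],-1,(0,0,255),1)
    g2=((ratio<.12)&(r>60)&(r<175)).astype(np.uint8)*255
    g2=cv2.morphologyEx(g2,cv2.MORPH_OPEN,np.ones((3,3)))
    cs,_=cv2.findContours(g2,cv2.RETR_EXTERNAL,cv2.CHAIN_APPROX_NONE)
    for c in cs:
        if cv2.contourArea(c)>500: print(i,"grey",int(cv2.contourArea(c)),np.round(cv2.minAreaRect(c)[0],1)); cv2.drawContours(out,[c],-1,(0,255,0),1)
    cv2.imwrite(f"pics/s1_{i}.png",out)
a=[cv2.imread(f'pics/s1_{i}.png') for i in range(4)]
cv2.imwrite('pics/m2.png',cv2.resize(np.vstack([np.hstack(a[:2]),np.hstack(a[2:])]),(800,600),interpolation=cv2.INTER_AREA))
```

```text
wood [ 16 121 198] 0.46733668341708545 egg [ 24  39 242] 0.15637860082304528 [ 19  61 193] 0.2358974358974359 0.23316062176165803
0 cream 904 [364.4 231.7] [29.9 38.7] 14.8 solid 0.976
0 cream 1554 [223. 227.] [39.3 50.6] 173.5 solid 0.98
0 cream 2769 [532.3 217.6] [54.4 66.6] 47.7 solid 0.977
0 grey 1090 [378.5 376. ]
0 grey 643 [414.7 296.4]
0 grey 645 [145.8 296.8]
1 cream 761 [307.4 366.4] [27.8 38.7] 82.9 solid 0.94
1 cream 945 [180.1 214.5] [30.8 39.3] 4.9 solid 0.981
1 cream 1991 [ 32.6 209.5] [47.4 53.7] 144.1 solid 0.981
1 cream 1571 [497.4 212.3] [32.2 62.3] 168.3 solid 0.982
1 cream 2706 [346.5 198.5] [51.6 67. ] 45.0 solid 0.988
1 grey 806 [381.6 355. ]
1 grey 916 [307.6 358.8]
1 grey 2252 [231.2 362. ]
1 grey 856 [283.  322.3]
1 grey 641 [414.3 296.8]
1 grey 645 [145.7 296.8]
2 cream 1328 [253.5 238.8] [40.8 41.5] 73.4 solid 0.983
2 cream 1526 [99.2 40.7] [37.3 52.3] 166.4 solid 0.986
2 cream 2378 [465.4  38.8] [37.  82.1] 172.4 solid 0.984
2 cream 2864 [286.   22.7] [53.4 73.1] 69.7 solid 0.989
2 grey 1169 [209.9 351.7]
2 grey 639 [414.3 296.8]
2 grey 715 [138.8 291.4]
2 grey 1441 [342.2 226.1]
2 grey 1151 [255.6 231.3]
2 grey 3686 [169.6 236.4]
3 cream 1443 [120.6 247.6] [40.6 45.3] 77.8 solid 0.982
3 cream 2096 [315.   49.9] [32.5 82.5] 164.1 solid 0.977
3 cream 3738 [130.1  28.9] [67.  73.1] 70.5 solid 0.988
3 grey 640 [414.3 296.8]
3 grey 3951 [523.5 283. ]
3 grey 1137 [ 77.1 278.9]
3 grey 1409 [215.1 234.5]
3 grey 1111 [129.6 239.7]
3 grey 3624 [ 45.  244.7]
```

View pics/m2.png

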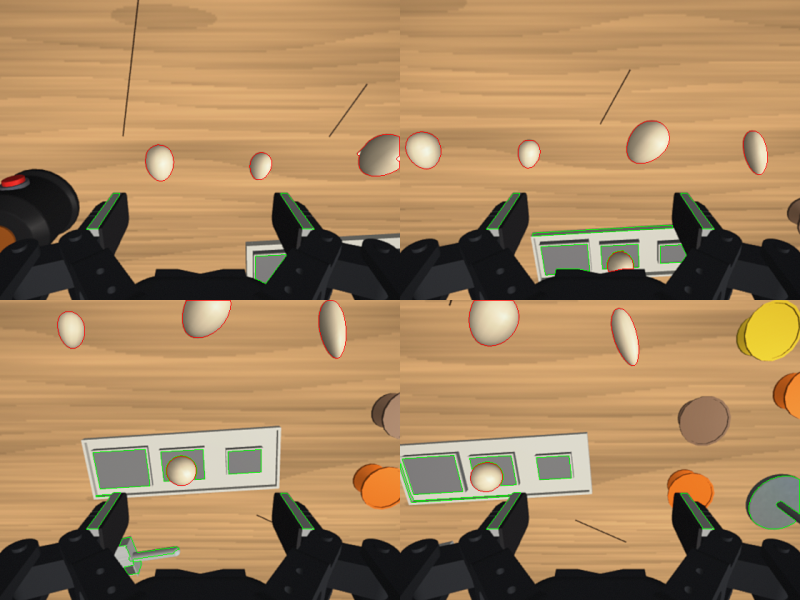

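View pics/w1_2.png

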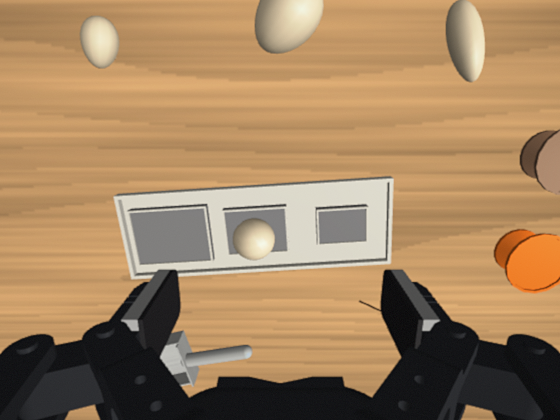

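```bash
cat > seg.py <<'E'
from h import *
def rat(im):
    b,g,r=[im[...,k].astype(float) for k in range(3)]
    return (r-b)/(r+1),r
def contours(m,amin):
    m=cv2.morphologyEx(m.astype(np.uint8)*255,cv2.MORPH_OPEN,np.ones((3,3)))
    cs,_=cv2.findContours(m,cv2.RETR_EXTERNAL,cv2.CHAIN_APPROX_NONE)
    return [c[:,0,:].astype(float) for c in cs if cv2.contourArea(c)>amin]
def cream(im):
    q,r=rat(im); return contours((q<.36)&(q>.12)&(r>60),400)
def rect_on(C,c,z):
    P=np.array([onplane(C,p,z)[:2] for p in c])
    (x,y),(w,h),a=cv2.minAreaRect((P*1000).astype(np.float32))
    if w<h: w,h,a=h,w,a+90
    return np.array([x,y])/1000,np.array([w,h]).round(1),(a+90)%180-90
def ell_on(C,c,z):
    P=np.array([onplane(C,p,z)[:2] for p in c])
    (x,y),(w,h),a=cv2.fitEllipse((P*1000).astype(np.float32))
    if w<h: w,h,a=h,w,a+90
    return np.array([x,y])/1000,np.round([w,h],1),(a+90)%180-90
E
python3 - <<'E'
from seg import *
import pickle
V=pickle.load(open("v1.pkl","rb"))
C={i:cam("w",V[i][0]) for i in V}
T=cv2.imread("pics/top0.png")
names={"large":(.419,.068,.0275),"middle":(.433,-.262,.022),"small":(.44,-.108,.017),"ball":(.63,.035,.0345),"long":(.44,.234,.016)}
R={n:[] for n in names}
for i in V:
    for c in cream(V[i][1]):
        if c[:,1].min()<2 or c[:,0].min()<2 or c[:,0].max()>557 or c[:,1].max()>360: continue
        e=cv2.fitEllipse(c.astype(np.float32))[0]
        for n,p in names.items():
            if np.linalg.norm(proj(C[i],p)-e)<35:
                R[n].append(ray(C[i],e)); 
                print(n,i,ell_on(C[i],c,p[2]),"rect",rect_on(C[i],c,p[2]))
for n in R:
    if len(R[n])>1: print(n,"tri",*tri(R[n]))
SR={}
for i in (2,3):
    q,r=rat(V[i][1])
    for c in contours((q<.12)&(r>175),3000):
        print("flat",i,len(c),rect_on(C[i],c,.012))
    for c in contours((q<.12)&(r>60)&(r<175),1100):
        ce,wh,a=rect_on(C[i],c,.012)
        if abs(ce[0]-.63)<.06 and -.1<ce[1]<.17:
            print("seat",i,ce,wh,a)
            m=cv2.minAreaRect(c.astype(np.float32))[0]; k=round((ce[1]-.03)/.095); SR.setdefault(k,[]).append(ray(C[i],m))
for k in SR: print("seat",k,tri(SR[k]) if len(SR[k])>1 else "")
# brown cup in top/ view 3
im=V[3][1]; hsv=cv2.cvtColor(im,cv2.COLOR_BGR2HSV); print("cup px",hsv[165,425],im[165,425],im[165,390])
E
```

```text
small 0 (array([ 0.44148383, -0.10681205]), array([44.7, 33.1]), -3.1278610229492188) rect (array([ 0.44182657, -0.10675388]), array([44.5, 34. ]), -0.13407135009765625)
middle 0 (array([ 0.43402533, -0.26020273]), array([57.7, 42.2]), -0.907196044921875) rect (array([ 0.43477026, -0.2606601 ]), array([58., 43.]), -9.540023803710938)
small 1 (array([ 0.44132892, -0.10747599]), array([45.2, 32.6]), -14.415802001953125) rect (array([ 0.4423172 , -0.10714117]), array([45.4, 33.2]), -5.8027496337890625)
middle 1 (array([ 0.43384036, -0.26110309]), array([58.6, 50.8]), -25.98253631591797) rect (array([ 0.4334397 , -0.26174353]), array([59.2, 51. ]), -27.066844940185547)
long 1 (array([0.44080933, 0.23435954]), array([74.3, 33. ]), 22.762863159179688) rect (array([0.44173056, 0.23511264]), array([75.4, 33.7]), 25.854217529296875)
large 1 (array([0.42152469, 0.06833467]), array([68.5, 55.4]), -38.290077209472656) rect (array([0.42208109, 0.06731201]), array([68.9, 55.6]), -41.39480972290039)
ball 2 (array([0.63256952, 0.03276992]), array([46.3, 43.3]), -14.582283020019531) rect (array([0.63
[... 1431 characters left out ...]
[ 0.68435205 -0.02991182] [188.1  83.8] 74.62823486328125
seat 3 [0.62664496 0.12818547] [51.6 38.2] -86.26660251617432
seat 3 [0.63273145 0.03278419] [65.6 50.3] -86.39733934402466
seat 3 [ 0.63887231 -0.0626387 ] [81.7 62.5] -86.29517555236816
seat 1 (array([0.62512634, 0.12864734, 0.0153814 ]), [np.float64(7.013698363363316e-05), np.float64(7.013698363379237e-05)])
seat 0 (array([0.631103  , 0.03364173, 0.01520807]), [np.float64(5.59554029975872e-05), np.float64(5.595540299733392e-05)])
seat -1 (array([ 0.64471714, -0.04391454,  0.02891081]), [np.float64(0.018453697366121263), np.float64(0.03363099532084812), np.float64(0.015537552405637691)])
cup px [ 13 104 152] [ 90 116 152] [48 64 83]
```

View pics/w1_3.png

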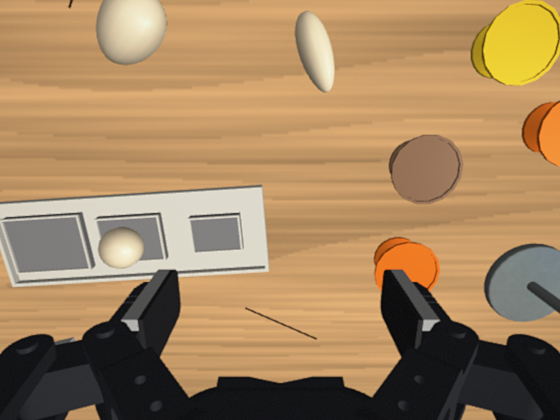

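Run:
```python
from seg import *
import pickle
V=pickle.load(open("v1.pkl","rb"))
im=V[3][1];C=cam("w",V[3][0]);q,r=rat(im)
m=(q>.33)&(q<.45)&(r>120)&(r<168); m[:, :370]=0; m[:,480:]=0; m[:125]=0;m[210:]=0
out=im.copy()
for c in contours(m,1500):
    h=cv2.convexHull(c.astype(np.float32))[:,0]
    e=cv2.fitEllipse(h); print("cup view3",e,ell_on(C,h,.0375)); cv2.ellipse(out,e,(0,0,255),1); e3=e[0]
T=cv2.imread("pics/top0.png");CT=cam("top");q,r=rat(T)
print(T[181,176],T[181,200])
m=(r<90); m[:,:155]=0;m[:,198:]=0;m[:160]=0;m[202:]=0
for c in contours(m,300):
    h=cv2.convexHull(c.astype(np.float32))[:,0]
    e=cv2.fitEllipse(h); print("top",e,ell_on(CT,h,.0375)); x=tri([ray(C,e3),ray(CT,e[0])]); print(x)
cv2.imwrite("pics/cup.png",cv2.resize(out[90:250,330:],None,fx=3,fy=3))
```

```text
cup view3 ((425.1123046875, 168.25706481933594), (61.46472930908203, 73.98052215576172), 39.075294494628906) (array([0.54874261, 0.3415798 ]), array([68.8, 63.4]), -18.425079345703125)
[53 67 91] [ 71  96 120]
```

View pics/cup.png

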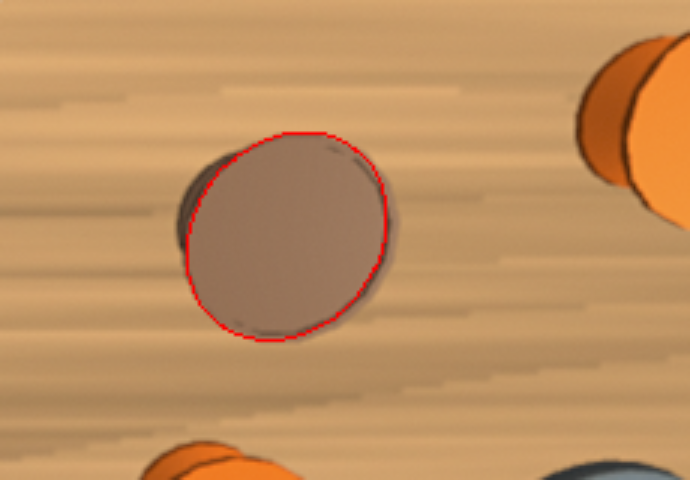

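The ball measures (0.632, 0.0325), and each seat's size matches the text to within 1 mm. Now I'll pick the ball, taking a close check view on the way.

```bash
cat >> seg.py <<'E'
def snap(name):
    c=robot.get_calibration("wrist"); im=robot.grab_frame("wrist"); cv2.imwrite(f"pics/{name}.png",im)
    return cam("w",c),im
def near(C,im,p,tol=40):
    best=None
    for c in cream(im):
        e=np.array(cv2.fitEllipse(c.astype(np.float32))[0]); d=np.linalg.norm(e-proj(C,p))
        if d<tol and (best is None or d<best[0]): best=(d,c,e)
    return best and best[1:]
def st():
    o=robot.observe(); return f"t={o['time']:.2f} p={np.round(o['tool_pos'],4)} rot={np.round(o['tcp_rot'],1)} w={o['gripper_width']:.4f} F={np.round(o['ft_force'],1)}"
E
python3 - <<'E'
from seg import *
p=np.array([.632,.0325,.0345])
robot.move_pose([p[0],p[1],.20],[180,0,180]); robot.pause(.2)
C,im=snap("ball_a"); c,e=near(C,im,p); r1=ray(C,e)
print(st(),ell_on(C,c,p[2]))
robot.line_to([p[0],p[1],.15]); robot.pause(.1)
C,im=snap("ball_b"); k=near(C,im,p)
if k: print(ell_on(C,k[0],p[2]),tri([r1,ray(C,k[1])]))
print(st())
E
```

```text
t=6.09 p=[0.6322 0.0337 0.201 ] rot=[-1.800e+02  1.000e-01 -1.799e+02] w=0.0852 F=[ 0.8 -0.6 -0.1] (array([0.63261182, 0.03296349]), array([45.3, 43.6]), -3.5647811889648438)
(array([0.63294965, 0.0328624 ]), array([46.8, 43.9]), -1.9796524047851562) (array([0.63148009, 0.03292891, 0.03613791]), [np.float64(5.248750803721002e-05), np.float64(5.2487508037217215e-05)])
t=6.72 p=[0.6328 0.0325 0.1516] rot=[-1.8e+02  1.0e-01 -1.8e+02] w=0.0856 F=[ 0.2 -0.2 -0.1]
```

View pics/ball_b.png

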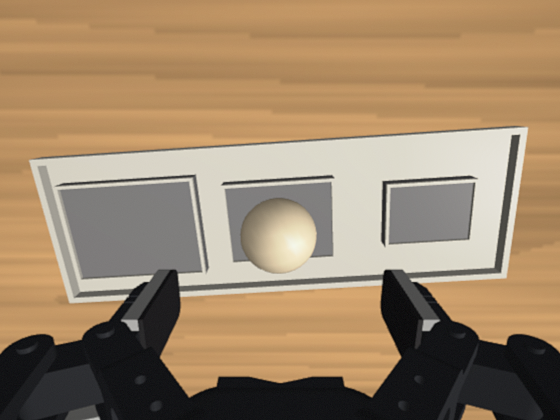

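The ball is at (278,235), centred between the fingers, and the position agrees. Grasping it.

Run:
```python
from seg import *
robot.line_to([.632,.0329,.0915],guard=8); robot.pause(.1); print(st())
robot.set_gripper(.036); print(st())
robot.line_to([.632,.0329,.2]); print(st())
robot.move_pose([.515,.342,.25],[180,0,180]); robot.pause(.2)
snap("cup_a");import pickle
c=robot.get_calibration("wrist");pickle.dump(c,open("cupcal.pkl","wb")); print(st())
```

```text
t=7.37 p=[0.633  0.0327 0.0932] rot=[-1.8e+02  1.0e-01  1.8e+02] w=0.0855 F=[-0.2 -0.4  0.2]
t=7.86 p=[0.6325 0.0328 0.0924] rot=[-1.8e+02  1.0e-01 -1.8e+02] w=0.0410 F=[-1.  -0.   5.5]
t=8.73 p=[0.6315 0.0329 0.1986] rot=[ 1.8e+02 -1.0e-01  1.8e+02] w=0.0407 F=[-0.  -0.1 -0.5]
t=10.25 p=[0.5156 0.3411 0.2498] rot=[-180.    -0.   179.9] w=0.0409 F=[-0.  -0.7 -1.2]
```

View pics/cup_a.png

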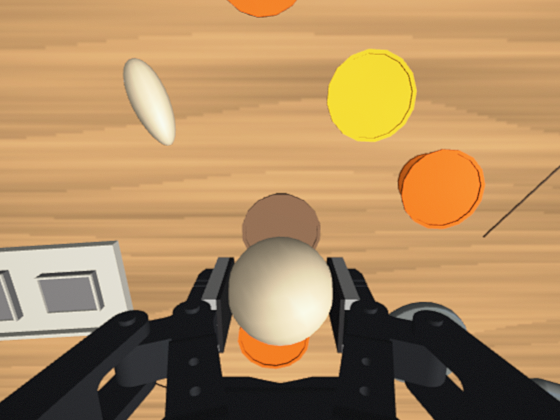

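The ball is held at (281,291) and hides part of the cup, which is at about (281,230). I'll shift outward for a clear view of it.

Run:
```python
from seg import *
def cupfit(C,im,nm):
    q,r=rat(im); u,v=proj(C,(.548,.342,.037)); hsv=cv2.cvtColor(im,cv2.COLOR_BGR2HSV)
    m=(q>.28)&(q<.47)&(r<172)&(hsv[...,2]>70)
    k=np.zeros(m.shape,bool); yy,xx=np.mgrid[:420,:560]; k[(xx-u)**2+(yy-v)**2<60**2]=1
    out=im.copy();res=None
    for c in contours(m&k,1200):
        h=cv2.convexHull(c.astype(np.float32))[:,0]; e=cv2.fitEllipse(h)
        print(nm,e,ell_on(C,h,.0385)); cv2.ellipse(out,e,(0,0,255),1); res=e[0]
    cv2.imwrite(f"pics/{nm}_f.png",out); return res
R=[]
for i,p in enumerate([[.60,.342,.25],[.60,.30,.25]]):
    robot.line_to(p,vel=.2); robot.pause(.15); C,im=snap(f"cupb{i}"); e=cupfit(C,im,f"cupb{i}")
    if e: R.append(ray(C,e))
    c,eb=near(C,im,robot.observe()["tool_pos"]-[0,0,.056],60)
    o=robot.observe()["tool_pos"]; print("ball in hand, plane -.056:",(ell_on(C,c,o[2]-.056)[0]-o[:2]).round(4),ell_on(C,c,o[2]-.056)[1])
if len(R)>1: print(tri(R))
print(st())
```

```text
cupb0 ((279.0348205566406, 132.6835174560547), (84.54353332519531, 85.98104095458984), 177.01536560058594) (array([0.54914203, 0.34293671]), array([67.7, 67.5]), 79.96322631835938)
ball in hand, plane -.056: [0.0007 0.0015] [50.1 43.5]
cupb1 ((330.9584045410156, 131.8395233154297), (84.14777374267578, 87.54656982421875), 32.127845764160156) (array([0.54913257, 0.34289011]), array([68.2, 67.7]), 50.46815490722656)
ball in hand, plane -.056: [0.0008 0.0015] [50.4 43.5]
(array([0.54794282, 0.34293409, 0.03811786]), [np.float64(1.303443563477737e-05), np.float64(1.303443563469195e-05)])
t=11.58 p=[0.5997 0.3007 0.2501] rot=[ 180.    0. -180.] w=0.0408 F=[-0.5  0.2 -1.3]
```

View pics/cupb0_f.png

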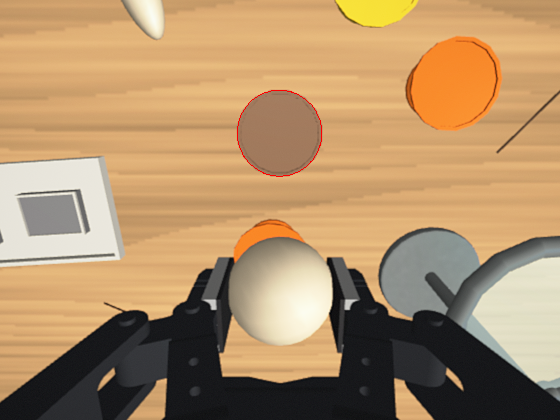

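The cup rim fits a 68 mm circle at (0.549, 0.343) with its top at z = 0.038. The jaws centre the ball, so I'm reading its 1.5 mm y offset as camera bias and correcting for it. Placing now.

```bash
cat >> seg.py <<'E'
def place(x,y,zc,rot,wopen,up=.09,zap=.05,force=3):
    """zc: expected contact TCP z"""
    robot.line_to([x,y,zc+.012],vel=.12); robot.pause(.25); print(st())
    g=robot.line_to([x,y,zc-.003],vel=.012,guard=force); print("touch",g,st())
    o=robot.observe()["tool_pos"]
    robot.set_gripper(wopen); print("open",st())
    robot.line_to([x,y,o[2]+up],vel=.12)
E
python3 - <<'E'
from seg import *
x,y=.548,.3414
robot.line_to([x,y,.19],vel=.2)
place(x,y,.1164,None,.085)
robot.line_to([.60,.342,.25],vel=.2); robot.pause(.15)
C,im=snap("cupdone"); k=near(C,im,(.548,.343,.0585))
print(ell_on(C,k[0],.0585),st())
E
```

```text
t=13.10 p=[0.5485 0.3416 0.1294] rot=[ 1.8e+02  1.0e-01 -1.8e+02] w=0.0409 F=[ 0.3 -0.5 -0.7]
touch True t=14.03 p=[0.5479 0.3414 0.1164] rot=[-180.   -0.  180.] w=0.0413 F=[-1.2 -0.3  4.9]
open t=14.53 p=[0.5473 0.3411 0.1153] rot=[-1.8e+02 -1.0e-01  1.8e+02] w=0.0848 F=[-0.  -0.2 -0. ]
(array([0.54739984, 0.34286069]), array([43.9, 43.4]), -83.66303157806396) t=16.13 p=[0.5988 0.3421 0.2487] rot=[-179.9   -0.2 -180. ] w=0.0851 F=[ 0.6  0.8 -0.4]
```

View pics/cupdone.png

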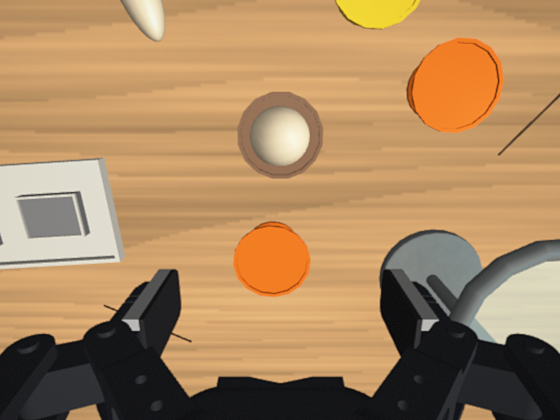

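The ball sits in the middle of the cup top. Its centre is at (280,136) against the cup's (279,133), which fits its extra height. Next is the large egg.

```bash
cat >> seg.py <<'E'
def look_egg(p,yaw,nm):
    """two close views; returns xy (bias corrected), axis angle nearest yaw"""
    rs=[];out=[]
    for z in (.22,.17):
        (robot.move_pose if z==.22 else (lambda a,b:robot.line_to(a,vel=.15)))([p[0],p[1],z],[180,0,yaw]); robot.pause(.15)
        C,im=snap(f"{nm}_{int(z*100)}"); k=near(C,im,p,50)
        if k is None: print("no egg"); continue
        ce,wh,a=ell_on(C,k[0],p[2]); rc,rwh,ra=rect_on(C,k[0],p[2]); rs.append(ray(C,k[1]))
        a=yaw+((a-yaw+90)%180-90); out.append((ce[0],ce[1],a)); print(nm,z,ce.round(4),wh,round(a,1),"rect",rc.round(4),rwh,round(ra,1))
    if len(rs)>1: print("tri",tri(rs)[0].round(4))
    m=np.mean(out,0); ty=-np.array([-np.sin(np.radians(yaw)),np.cos(np.radians(yaw))])
    xy=m[:2]-.0015*ty; print("->",xy.round(4),m[2].round(1)); return xy,m[2]
E
python3 - <<'E'
from seg import *
look_egg(np.array([.4215,.068,.0275]),140,"lg"); print(st())
E
```

```text
lg 0.22 [0.4213 0.0673] [70.4 53. ] 140.0 rect [0.4218 0.0667] [70.2 53.3] -40.0
lg 0.17 [0.4216 0.067 ] [71.5 53.3] 139.7 rect [0.4221 0.0664] [71.9 53.7] -38.2
tri [0.4202 0.0682 0.028 ]
-> [0.4205 0.066 ] 139.9
t=18.26 p=[0.4221 0.0679 0.1712] rot=[1.799e+02 1.000e-01 1.400e+02] w=0.0847 F=[ 0.9  0.4 -0.6]
```

View pics/lg_17.png

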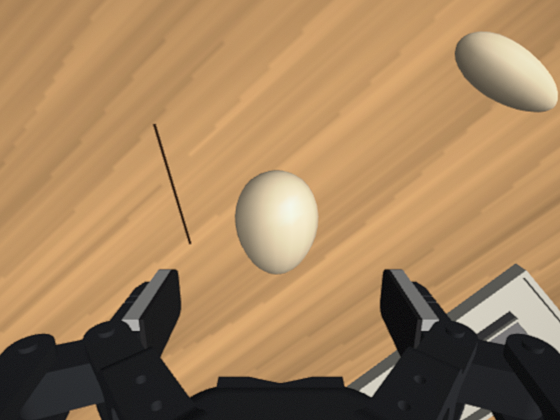

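The egg is at (277,221), upright in the image, 70 x 53 mm, with its axis aligned. Grasping it.

```bash
cat >> seg.py <<'E'
def grasp(xy,yaw,z,w):
    o=robot.observe()["tool_pos"]
    robot.line_to([xy[0],xy[1],o[2]],vel=.1,rotation=[180,0,yaw])
    g=robot.line_to([xy[0],xy[1],z],vel=.12,guard=10); robot.pause(.15); print("down",g,st())
    robot.set_gripper(w); print("closed",st()); z0=robot.observe()["tool_pos"][2]
    robot.line_to([xy[0],xy[1],.20],vel=.15); robot.pause(.1); print("lifted",st())
    return z0
def inhand(zc,nm):
    C,im=snap(nm); o=robot.observe(); k=near(C,im,o["tool_pos"]-[0,0,zc],70)
    ce,wh,a=ell_on(C,k[0],o["tool_pos"][2]-zc); rc,_,ra=rect_on(C,k[0],o["tool_pos"][2]-zc)
    yaw=o["tcp_rot"][2]; t=np.radians(yaw); B=np.array([[np.cos(t),np.sin(t)],[np.sin(t),-np.cos(t)]])
    da=(a-yaw+90)%180-90
    print("in hand tool xy",(B.T@(ce-o["tool_pos"][:2])).round(4),"rect",(B.T@(rc-o["tool_pos"][:2])).round(4),wh,"dyaw",round(da,1),"raw px",k[1].round(1))
E
python3 - <<'E'
from seg import *
z0=grasp([.4205,.066],139.9,.0815,.044); print(z0)
robot.move_pose([.639,-.0637,.20],[180,0,93.65]); robot.pause(.2); print(st()); inhand(.054,"lg_hand")
E
```

```text
down False t=19.56 p=[0.4211 0.0659 0.0824] rot=[1.800e+02 1.000e-01 1.399e+02] w=0.0851 F=[ 0.1 -0.8  0.1]
closed t=19.99 p=[0.4208 0.066  0.0825] rot=[180.    0.  139.9] w=0.0513 F=[-3.8 -0.1  9.4]
lifted t=21.03 p=[0.4199 0.0661 0.1988] rot=[-1.799e+02 -1.000e-01  1.399e+02] w=0.0514 F=[-0.1 -0.9 -1.8]
0.08248098442376242
t=22.23 p=[ 0.6386 -0.0629  0.2008] rot=[180.    0.   93.7] w=0.0510 F=[-0.4  0.7 -1.1]
in hand tool xy [-0.0004  0.0002] rect [-0.0013  0.0002] [76.5 54.1] dyaw -0.0 raw px [280.1 292.8]
```

View pics/lg_hand.png

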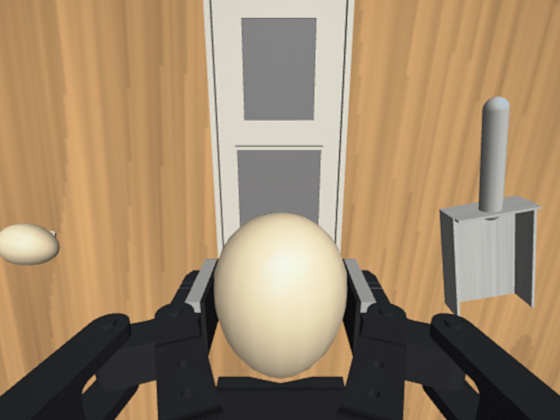

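```bash
cat >> seg.py <<'E'
def seats(C,im,amin=700):
    q,r=rat(im); u,v=proj(C,(.633,.033,.012)); res={}
    for c in contours((q<.12)&(r>60)&(r<175),amin):
        ce,wh,a=rect_on(C,c,.012)
        if abs(ce[0]-.633)<.03 and -.1<ce[1]<.17 and 35<wh[1]<66: print("seat",ce.round(4),wh,round(a,2))
E
python3 - <<'E'
from seg import *
for p in ([.639,-.0637,.20],[.639,-.12,.20]):
    robot.line_to(p,vel=.2); robot.pause(.4)
    o=[robot.observe()["tool_pos"] for _ in range(5)]; print(np.round(o[0],4),np.std(o,0)); C,im=snap("lg_h2%d"%(p[1]<-.1)); seats(C,im); inhand(.054,"lg_h3%d"%(p[1]<-.1))
E
```

```text
[ 0.639  -0.0638  0.1999] [0. 0. 0.]
seat [ 0.6371 -0.0502] [62.6 59.1] 3.7
seat [0.6316 0.0344] [65.9 50.5] -86.41
in hand tool xy [-0.0005  0.0002] rect [-0.0014  0.0002] [76.4 54.1] dyaw -0.1 raw px [280.1 292.8]
[ 0.639  -0.1195  0.2   ] [0.00000000e+00 1.38777878e-17 0.00000000e+00]
seat [ 0.6378 -0.0606] [81.7 62.6] -86.33
in hand tool xy [-0.0005  0.0002] rect [-0.0015  0.0002] [76.3 54.1] dyaw -0.1 raw px [280.1 292.9]
```

View pics/lg_h21.png

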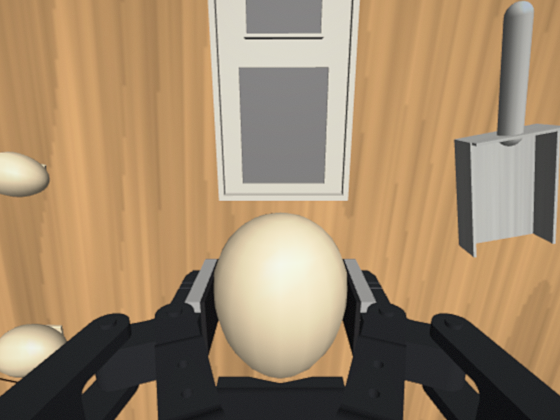

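Run:
```python
from seg import *
for n in ("cup_a","cupb0","cupb1","lg_h20"):
    im=cv2.imread(f"pics/{n}.png")
    for c in cream(im):
        e=cv2.fitEllipse(c.astype(np.float32))
        if e[0][1]>250: print(n,np.round(e[0],1),np.round(e[1],1))
C=robot.get_calibration("wrist");W=cam("wrist");o=robot.observe()
R=Rn.from_euler("xyz",o["tcp_rot"],degrees=True).as_matrix()
print(R.T@(ray(W,(0,0))[0]-o["tool_pos"]),(R.T@W[3].T).round(5).tolist(),st())
```

```text
cup_a [280.2 290.4] [105.2 107.4]
cupb0 [524.6 333.4] [72.1 98.9]
cupb0 [280.2 290.9] [105.3 107.2]
cupb1 [280.2 290.8] [105.2 107.5]
lg_h20 [280.1 292.8] [133.1 164.2]
[ 0.076984    0.00024468 -0.07016191] [[-0.00104, -0.95532, -0.29557], [1.0, -0.00109, 0.0], [-0.00033, -0.29557, 0.95532]] t=23.97 p=[ 0.639  -0.1197  0.2   ] rot=[-180.     0.    93.7] w=0.0510 F=[ 0.7  0.5 -1.3]
```

That comparison explains the offset. The wrist calibration has a constant world-frame shift of about (0, +1.5, +2.5) mm, because the camera-in-TCP readings at two yaws only fit a world-fixed offset. I'll correct for it and re-derive the seat positions from all views.

```bash
python3 - <<'E'
s=open("h.py").read()
s=s.replace('''    return f,c["cx"],c["cy"],R,np.array(c["tvec"],float)''','''    t=np.array(c["tvec"],float)
    if n in("w","wrist"): t=t+R@E0
    return f,c["cx"],c["cy"],R,t''').replace("def cam","E0=np.array([.00015,.0015,.0025])\ndef cam",1)
open("h.py","w").write(s)
s=open("seg.py").read().replace("xy=m[:2]-.0015*ty","xy=m[:2]"); open("seg.py","w").write(s)
E
python3 - <<'E'
from seg import *
import pickle
V=pickle.load(open("v1.pkl","rb"))
for i in (2,3): print(i); seats(cam("w",V[i][0]),V[i][1],1100)
C,im=snap("lg_h4"); print("now"); seats(C,im,1500)
inhand(.054,"x")
S=[]
for z in (.012,):
  C3=cam("w",V[3][0]);u=(425.1+.8,168.3); print("cup~",onplane(C3,u,.0385))
E
```

```text
2
seat [0.6257 0.127 ] [50.9 37.9] -86.35
seat [0.6317 0.0324] [65.5 50. ] -86.47
seat [ 0.6378 -0.0624] [81.2 62. ] -86.35
3
seat [0.6255 0.1272] [51.2 37.9] -86.27
seat [0.6315 0.0325] [65.1 50. ] -86.4
seat [ 0.6376 -0.0623] [81.2 62. ] -86.3
now
seat [ 0.6377 -0.0621] [80.9 62. ] -86.33
in hand tool xy [-0.0004 -0.    ] rect [-0.0013 -0.    ] [74.8 53. ] dyaw -0.1 raw px [280.1 292.9]
cup~ [0.54694892 0.3394081  0.0385    ]
```

All three views now agree on the seats to within 0.3 mm. Placing the large egg.

Run:
```python
from seg import *
robot.line_to([.6376,-.0617,.16],vel=.2,rotation=[180,0,93.67])
place(.6376,-.0617,.0945,None,.085)
robot.pause(.2)
C,im=snap("lg_done"); k=near(C,im,(.6377,-.0623,.0395)); 
if k: print(ell_on(C,k[0],.0395),rect_on(C,k[0],.0395))
print(st())
```

```text
t=25.41 p=[ 0.6382 -0.0619  0.1075] rot=[179.9   0.   93.7] w=0.0513 F=[-0.3 -0.2 -1.4]
touch True t=26.33 p=[ 0.6375 -0.0617  0.0946] rot=[-180.    -0.    93.7] w=0.0513 F=[-0.1 -0.6  5.6]
open t=26.77 p=[ 0.6367 -0.0614  0.0933] rot=[-1.799e+02 -1.000e-01  9.370e+01] w=0.0848 F=[-0.5 -0.7  0.2]
(array([ 0.6373559 , -0.06125942]), array([71. , 52.9]), -86.53410649299622) (array([ 0.63732043, -0.06208387]), array([70.9, 53.4]), -86.29354786872864)
t=27.93 p=[ 0.6373 -0.0616  0.1838] rot=[-1.798e+02 -1.000e-01  9.370e+01] w=0.0851 F=[-0.2  0.1 -0. ]
```

View pics/lg_done.png

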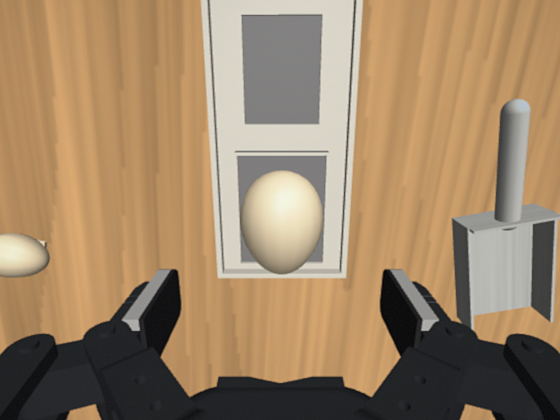

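The large egg is centred on the large seat at (282,222), aligned within 0.2° and within 1 mm. Now the middle egg.

Run:
```python
from seg import *
robot.line_to([.6376,-.0617,.22],vel=.25)
xy,a=look_egg(np.array([.433,-.262,.022]),178,"md"); print(st())
```

```text
md 0.22 [ 0.433  -0.2614] [56.7 41.4] 182.6 rect [ 0.434  -0.2618] [56.5 41.6] -2.1
md 0.17 [ 0.433  -0.2614] [57.2 41.6] 182.6 rect [ 0.4337 -0.2617] [56.9 41.9] -2.0
tri [ 0.4331 -0.2615  0.0187]
-> [ 0.433  -0.2614] 182.6
t=30.82 p=[ 0.4335 -0.2625  0.1713] rot=[-1.799e+02  1.000e-01  1.780e+02] w=0.0851 F=[ 0.4 -0.3 -0.7]
```

View pics/md_17.png

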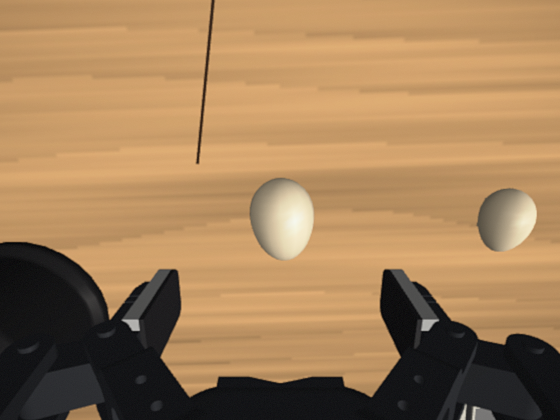

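Run:
```python
from seg import *
z0=grasp([.4332,-.2615],-177.4,.079,.033); print(z0)
robot.line_to([.4332,-.2615,.22],vel=.2)
robot.move_pose([.6316,.0318,.20],[180,0,93.67]); robot.pause(.35); print(st()); inhand(.057,"md_hand")
```

```text
down False t=32.14 p=[ 0.4337 -0.262   0.08  ] rot=[-1.799e+02  1.000e-01 -1.774e+02] w=0.0852 F=[ 0.6 -0.2  0.5]
closed t=32.64 p=[ 0.4334 -0.2617  0.0797] rot=[-180.     0.  -177.4] w=0.0401 F=[-1.3  1.5  7. ]
lifted t=33.70 p=[ 0.4328 -0.2611  0.1986] rot=[ 1.799e+02 -1.000e-01 -1.774e+02] w=0.0396 F=[ 0.7  0.6 -0.9]
0.079731824561474
t=36.20 p=[0.6316 0.0316 0.2001] rot=[180.    0.   93.7] w=0.0399 F=[-0.3 -0.2 -2.3]
in hand tool xy [-0.0021 -0.0001] rect [-0.0041 -0.0001] [67.  41.2] dyaw -0.2 raw px [280.1 293.9]
```

View pics/md_hand.png

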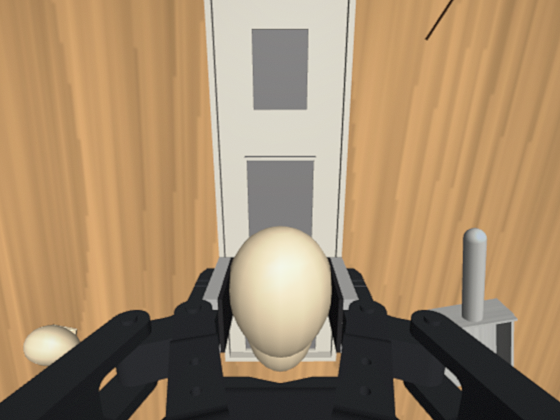

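The held egg's contour merges with the large egg behind it at its lower end, so I'll fit only the upper part.

Run:
```python
from seg import *
C,im=snap("md_hand2"); o=robot.observe(); tp=o["tool_pos"]; k=near(C,im,tp-[0,0,.057],70)
c=k[0][(k[0][:,1]<335)]
ce,wh,a=ell_on(C,c,tp[2]-.057); print(ce-tp[:2],wh,a)
C0=ell_on(C,c,tp[2]-.060); print(C0[0]-tp[:2],C0[1])
```

```text
[-9.02199176e-05  1.04831211e-03] [58.  42.2] -86.4677882194519
[ 2.38547895e-05 -7.39134867e-04] [59.4 43.2]
```

Run:
```python
from seg import *
robot.line_to([.6315,.0321,.16],vel=.2)
place(.6315,.0321,.0917,None,.085,up=.13)
robot.pause(.2)
C,im=snap("md_done"); k=near(C,im,(.6316,.0325,.034)); 
if k: print(ell_on(C,k[0],.034),rect_on(C,k[0],.034))
print(st())
xy,a=look_egg(np.array([.4402,-.109,.017]),178,"sm"); print(st())
```

```text
t=37.52 p=[0.632  0.032  0.1047] rot=[179.9   0.   93.7] w=0.0401 F=[ 0.   0.8 -1.3]
touch True t=38.44 p=[0.6314 0.0321 0.0918] rot=[-180.    -0.    93.7] w=0.0402 F=[-0.1  0.1  4.1]
open t=38.95 p=[0.6307 0.0322 0.0907] rot=[-179.9   -0.    93.7] w=0.0848 F=[-0.4  0.3  0.6]
(array([0.63132611, 0.03275973]), array([56.9, 41.7]), -86.5106680393219) (array([0.63139685, 0.03182675]), array([56.9, 41.6]), -86.35952043533325)
t=40.44 p=[0.6313 0.0322 0.2212] rot=[-179.8   -0.    93.7] w=0.0849 F=[-0.4  0.5 -0.2]
sm 0.22 [ 0.4405 -0.1087] [44.4 31.5] 171.8 rect [ 0.4411 -0.1086] [44.7 31.8] -2.1
sm 0.17 [ 0.4405 -0.1087] [44.7 31.7] 171.8 rect [ 0.4412 -0.1085] [44.4 32. ] -2.0
tri [ 0.4406 -0.1086  0.0147]
-> [ 0.4405 -0.1087] 171.8
t=42.95 p=[ 0.4408 -0.1093  0.1712] rot=[-1.80e+02  1.00e-01  1.78e+02] w=0.0851 F=[-0.5  0.3  0.2]
```

View pics/md_done.png

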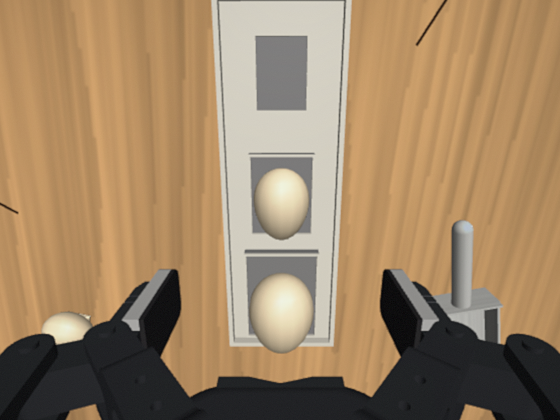

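View pics/sm_17.png

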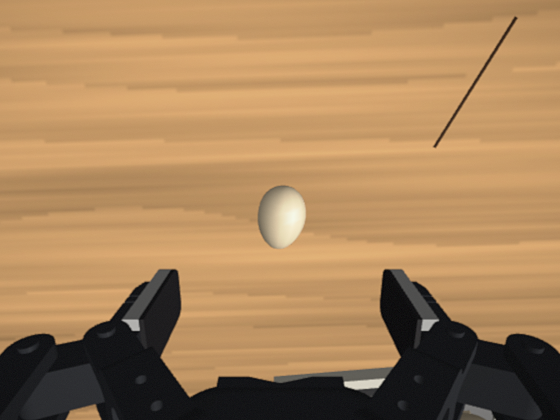

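The middle egg is centred on its seat at (281,204). The small egg is at (281,216), 44.5 x 32 mm, with its axis at 171.8°. Picking it now.

Run:
```python
from seg import *
z0=grasp([.4406,-.1087],171.8,.078,.023); print(z0)
robot.line_to([.4406,-.1087,.22],vel=.2)
robot.move_pose([.6256,.1271,.20],[180,0,93.67]); robot.pause(.35); print(st())
C,im=snap("sm_hand"); tp=robot.observe()["tool_pos"]; k=near(C,im,tp-[0,0,.061],70); h=z0-.017
for c in (k[0],k[0][k[0][:,1]<325]):
    e=ell_on(C,c,tp[2]-h); print((e[0]-tp[:2]).round(4),e[1:])
seats(C,im)
```

```text
down False t=44.28 p=[ 0.4412 -0.109   0.0789] rot=[-1.800e+02  1.000e-01  1.718e+02] w=0.0852 F=[0.5 0.1 0.7]
closed t=44.84 p=[ 0.4408 -0.1088  0.0784] rot=[-180.     0.   171.8] w=0.0297 F=[-0.9  1.   5.2]
lifted t=45.91 p=[ 0.4401 -0.1084  0.1988] rot=[ 1.800e+02 -1.000e-01  1.718e+02] w=0.0299 F=[-0.1 -0.5 -0.1]
0.07844753962199062
t=48.17 p=[0.6256 0.1268 0.2001] rot=[180.    0.   93.7] w=0.0296 F=[ 0.2 -0.2 -1.5]
[ 0.0002 -0.004 ] (array([60. , 30.6]), -87.03398251533508)
[-0.0001  0.0006] (array([46.7, 31.6]), -87.41802310943604)
seat [0.6252 0.1275] [49.8 37.8] -86.41
```

View pics/sm_hand.png

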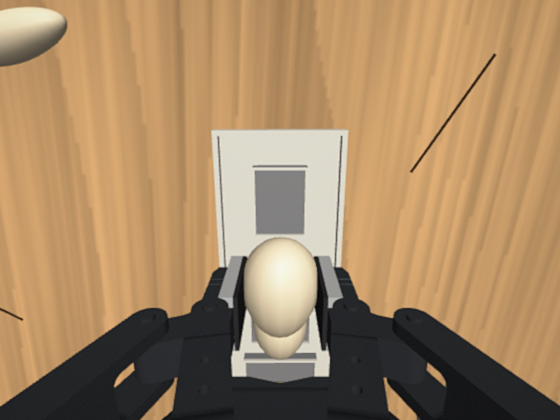

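Run:
```python
from seg import *
robot.line_to([.6255,.1269,.16],vel=.2)
place(.6255,.1269,.0904,None,.085,up=.13)
robot.pause(.2)
C,im=snap("sm_done"); k=near(C,im,(.6256,.127,.029)); 
if k: print(ell_on(C,k[0],.029),rect_on(C,k[0],.029))
seats(C,im)
robot.move_pose([.57,.12,.30],[180,0,180]); robot.pause(.4)
C,im=snap("final"); 
for n,p in {"L":(.6377,-.0623,.0395),"M":(.6316,.0325,.034),"S":(.6256,.1271,.029),"long":(.44,.233,.016),"ball":(.548,.341,.0585)}.items():
    k=near(C,im,p); print(n,k and ell_on(C,k[0],p[2]))
cv2.imwrite("pics/top9.png",robot.grab_frame("top")); cv2.imwrite("pics/side9.png",robot.grab_frame("side")); print(st())
```

```text
t=49.45 p=[0.6261 0.1269 0.1034] rot=[179.9   0.   93.7] w=0.0295 F=[-0.8  0.  -0.1]
touch True t=50.38 p=[0.6254 0.1268 0.0905] rot=[-180.     0.    93.7] w=0.0300 F=[-1.4  0.3  4.7]
open t=50.96 p=[0.6248 0.1268 0.0896] rot=[-179.9   -0.    93.7] w=0.0852 F=[ 0.7 -0.2 -0.7]
(array([0.62531409, 0.12725203]), array([44.9, 31.5]), -87.86514973640442) (array([0.62540411, 0.12653562]), array([44.6, 31.3]), -86.3586938381195)
seat [0.6305 0.0452] [50.  40.3] 2.98
L (array([ 0.6373894, -0.0607838]), array([75.4, 55.5]), -72.3883113861084)
M (array([0.63110449, 0.03256747]), array([57. , 44.3]), -78.37578201293945)
S (array([0.62485223, 0.12678683]), array([43.9, 33.6]), -88.53367507457733)
long (array([0.4405083 , 0.23174434]), array([71.9, 31.4]), 19.504898071289062)
ball (array([0.54723932, 0.34062234]), array([53.6, 43.4]), 77.6591796875)
t=54.36 p=[0.57 0.12 0.3 ] rot=[180.  -0. 180.] w=0.0851 F=[ 0.6 -0.2 -0.2]
```

View pics/final.png

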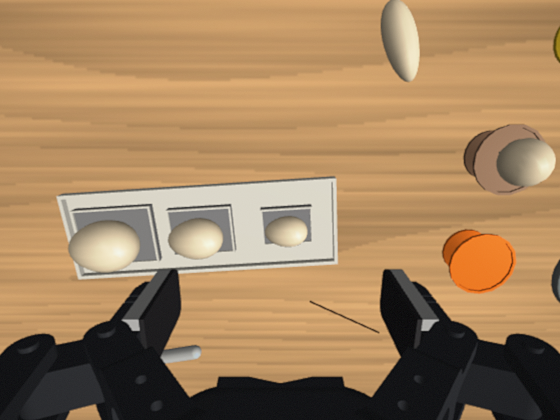

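View pics/side9.png

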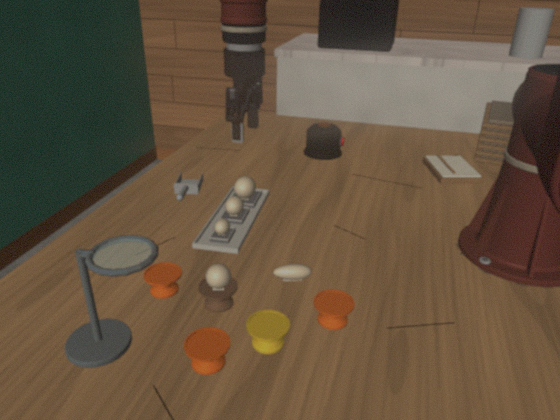

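View pics/sm_done.png

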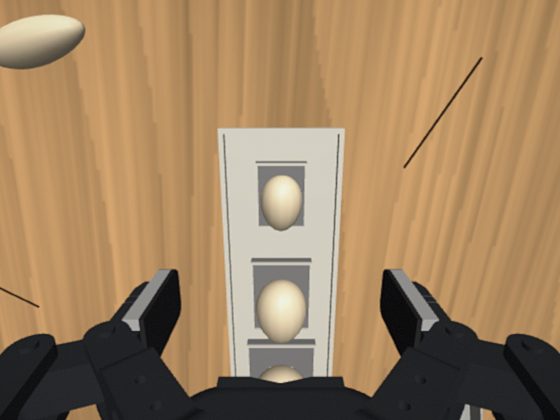

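The final views show everything in place: the three eggs lie lengthwise on their own seats, the ball is on the brown cup, and the long egg is untouched at (292,272) in the side view. Handing in.

Run:
```python
from seg import *
robot.job_done(); print(st())
```

```text
the job is handed in; nothing more can be done
the job is handed in; nothing more can be done
```

The job is handed in, at about 54 s of the 104 s allowed. The ball-round egg went onto the brown cup first, then the large, middle and small eggs each went onto their own seat. Each was lowered until a light touch (about 4–6 N) and only then released.

| Egg | Off the middle (last close view) | Off the seat's direction |
|---|---|---|
| Ball, on the cup | about 1.4 mm | not applicable |
| Large | about 1 mm | 0.2° |
| Middle | under 1 mm | 0.2° |
| Small | under 1 mm | up to 1.5° |

The long egg shows at the same spot in the side picture as at the start, (292,272), and the gripper was open and clear of everything at the end.

These checks disagreed with what was expected:
- **Wrist calibration:** it was off by about 1.5 mm in y and 2.5 mm in z. I found this after placing the ball and corrected it for the eggs. The ball was placed from where ball and cup appeared in the same views, so the y error cancelled.
- **Egg heights:** with that correction, the middle and small eggs measured 2–3 mm lower than the text says. I used the text's heights for them, and each touched down within 0.2 mm of the expected height.
- **Grip widths:** the gripper read 2–3 mm less than each egg's stated thickness. I did not look into why.
- **Last wide view:** it showed the large egg turned about 14° and the middle egg about 8°. I put this down to the slanted view and trusted the closer views above.

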